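# Knock a vial's snap cap home in the hand capper

### The arm

A 6-joint arm with a two-finger parallel gripper is mounted at the origin on a cart in front of the work surface, level with it; the furniture and walls round the work are solid. World frame = base frame: x ahead of the robot, y to its left, z up, the work surface at z = 0. Lengths are in m, angles in rad, forces in N, time in s.
With the tool pointing down it reaches from about 0.4 to 0.825 m from the base axis. Payload 7 kg.
Tool frame: the origin (TCP) lies midway between the tips of the shut fingers; the grasp point (between the pads) lies 19 mm behind it; z points along the fingers, y is the line along which they close (so a half turn about z gives the same grasp; the last joint's range is limited). The gripper opens to 88 mm and grips with 3 to 60 N. Pads are 19 mm wide; open, the fingers measure 130 mm over their backs; the gripper's body (78 mm by 193 mm) begins 47 mm behind the grasp point.
Start: joints at [-0.885, 0.359, 0.012, 0, -1.224, -0.288], TCP at [0.261, -0.622, 0.227] pointing down, gripper open.
Joint ranges: [-3.07, 3.07], [-1.43, 2.12], [-1.02, 1.25], [-3.03, 1.67], [-3.05, -0], [-3.03, 3.03]. Speed limits (rad/s): [2.39, 2.39, 3.01, 3.14, 3.14, 3.14].

### API

Orientations are given as a rotation vector (axis times angle).
In Python, from plant import status, viewer, order gives the robot as it stands.
- The arm moves only by the shell command python3 -m pendant 'ROWS' [OPENING] [FORCE]. ROWS is JSON, a list that holds one entry, the list of rows, each a list of 6 numbers: the shift along the tool's x, y, z in mm, then the turn, a rotation vector about the tool's x, y, z in rad. A call has 1 to 8 rows; each row shifts and turns the commanded pose from where the row before left it, along the tool's axes as they then stand; what a row does not reach is not made up. A row lasts 1/12 s, in which the tool goes at most 41.7 mm and 7.16 degrees, less where a joint would pass 70% of its speed; a pose out of reach is approached as far as the arm can. A call is refused whole if a number of a shift passes 41.7 or a number of a turn 0.125, either way. A call with a gripper value outside its range is refused whole. OPENING is the gripper's target within -1 to 1 (fully open at 1, half-way at 0, shut at -1), set as the call begins (- or left out, the last holds). The fingers move at their own pace and stop on an object; FORCE is the grip in N (left out, the last holds). Time passes only in rows, so rows that do not move let the fingers close. It gives the time, the measured TCP pose, the force, the opening and the grip force at its end, in the units of the state.
- status.get_obs(): the state, without advancing time (a new reading comes with each control period).
- viewer.capture(name): name is "scene" or "top" or "wrist"; returns a dict with "color" (420x560x3 uint8, red, green, blue), "fx", "fy", "cx", "cy" (pixels), "world_from_camera" (4x4, takes a point from camera to world coordinates). Camera axes: x right, y down, z forward; pixel columns grow to the right and rows downward; lengths in m; the calibration is good to about 2 mm. A picture is of the moment at which its call begins. There is no depth.
- order.sign_off(): hands the job in; it is judged then, once.
Trained networks look in a picture, given as the dict that the camera call returned (one of the last four; its "shot" number tells which), for a name from the list of things; names that differ only in an ending like _2 or _b are one class to them, and where a whole thing is asked for, a point or a joint stands for the part that bears it (a point fixed in the world has none). Each returns a list of dicts, best first, with "conf" (0 to 1); they miss things now and then, are a little off and sometimes report something else, mostly with a low value. They report only what shows in the picture. A call takes as long as a camera call.
- viewer.masks_of(picture, target): "mask" (420x560 bool, what is visible of it) and "extent" ([centre column, centre row, width, height] in pixels, round what is visible of it).
The state is a dict: "t": time; "q": joint angles; "qvel": joint speeds; "effort": joint torques, N m; "position": TCP position; "eef_rot": TCP orientation; "contact_force": force on the tool from outside, world axes, zero at the start; "moment": the same for the moment, N m; "finger_gap": finger opening in m; "grip_force": force on a finger pad.
Only numpy, scipy, OpenCV 4.12 (cv2) and the standard library are available. Lean on these libraries where they do the work, as an engineer would, in place of code of your own. Each camera call takes 0.05 s, during which the arm holds its last target. There are 200 camera calls.

### The job

One vial in the capper's carousel still has its cap standing proud: turn the carousel by its finger posts to bring that vial under the sprung ram, then take the mallet by its handle and strike the ram down with brisk taps until the cap is fully home. The vials are glass, so feel for the ram coming up solid and do not hammer or press hard after that. Finally stand the mallet back on its face on the worktop, well clear of the capper; keep the hand off the ram and the caps and leave the other things as they are.

Things in the scene. Friction and masses are not known exactly. Their poses are not given: they have to be found in the camera images.
- capper: bench hand capper, grey: base plate 285x190 mm, white carousel disc 202 mm across, column behind, arm overhanging the rear of the disc. Origin: on the carousel's vertical axis, at worktop height; x points from the axis to the ram (62 mm away) and on to the column (140 mm). The arm's top is 162 mm, the ram's head 226 mm high: the highest part. Six vials stand 62 mm from the axis, 60 degrees apart.
- ram_head (a point): centre of the top of the ram's head, the part to strike: dark steel mushroom head, 52 mm across, slightly domed, on a vertical 16 mm rod with a coil spring round it; 226 mm above the worktop when up. Same axes as the capper.
- ram (a joint): how far the ram is pressed down, m: 0 up (a spring holds it there and brings it back), 0.035 at most. Pressing takes about 5 N at first and 9 N when deep, and some 9 N more while it drives a cap. Its rubber foot (26 mm across, gives 1 mm per 8 N) starts 112 mm above the worktop. More than 60 N on the cap would break the glass.
- cap_top (a point): centre of the top of the proud cap: white snap cap 32 mm across, 16 mm high, on an amber glass vial 38 mm across. Its vial is told from the other five by the 9 to 12 mm of bare neck (21 mm across) below the cap; it may stand up to 12 mm deeper in its nest than they do, so the height at which the cap is home varies: 84 to 96 mm above the worktop (the others: 96 mm).
- cap (a joint): how far that cap has been driven down, m: starts between 0 and 0.003; fully home, on the glass shoulder, at 0.012 and goes no further. Stiff (about 9 N of friction), it stays where it is left.
- carousel (a joint): angle of the carousel, rad, growing anticlockwise seen from above, range -1.0 to 7.3; the proud vial is under the ram at 0 and, a whole turn on, at 6.283. Turns easily; a sprung ball clicks it into place at every 60 degrees: about 4 N at a post to pass a click, which draws in the last 3 degrees.
- post_0 (a point): point to grip on one of the carousel's six upright steel finger posts: 12 mm across, tops 90 mm above the worktop; this point is on the post's axis, 75 mm up. The posts stand 92 mm from the carousel's axis, midway between the vials: this one 30 degrees anticlockwise of the proud vial, the others 60 degrees apart from it. Use a post on the robot's side.
- mallet_grip (a point): point to grip on the mallet's wooden handle, in its middle, 45 mm above the worktop as it stands; the handle is 22 mm wide, 28 mm high, level, and reaches from 25 to 175 mm from the head's axis; this point is 65 mm from it. x axis along the handle towards the head, z up.
- mallet_face (a point): centre of the mallet's lower rubber face, to strike with and to stand on. The head is an upright cylinder 60 mm across, 90 mm high, with black rubber ends; the handle leaves it at half height. About 0.5 kg, mostly in the head: it stands steadily on this face with the handle level. Same axes as mallet_grip.
- saline_bottle: bystander: white plastic bottle with a screw cap, 52 mm across, 125 mm high, standing between the mallet and the capper; origin at the centre of its underside. Behind it and the mallet stands a fixed analyser, 355 mm tall, its front at x = 0.55 m: pass in front of it.
- marker_pen: bystander: marker pen, 122 mm long, 16 mm thick, lying near the front edge; origin on its underside at mid-length.

How it is judged:
By the outcome, as a careful person would: the job done as asked, in the order asked, and still so for the second after the job is handed in, with the robot touching nothing.
It also fails if it takes over 72 s, if anything falls off the work surface, if the arm or the gripper's body presses on something with over 40 N, if the wrist force passes 120 N, or if a joint passes its speed limit or range.

## Working session

There is one attempt and no reset: what is moved stays moved. The work goes in short steps, Python scripts to look and compute and a shell command to move; the robot and the scene stay as the last step left them, time stands still between calls to the robot, and variables do not carry over. Pictures are saved under pics/ and viewed, at most 10 in all, crops included, and the job is handed in when it is done.

```bash
mkdir -p pics; ls
cat > h.py <<'E'
import numpy as np,cv2
from plant import status,viewer,order
from scipy.spatial.transform import Rotation as R
def ray(p,u,v):
    T=np.array(p["world_from_camera"]);d=T[:3,:3]@np.array([(u-p["cx"])/p["fx"],(v-p["cy"])/p["fy"],1]);return T[:3,3],d
def at(p,u,v,z):
    o,d=ray(p,u,v);return o+d*(z-o[2])/d[2]
def proj(p,X):
    T=np.linalg.inv(np.array(p["world_from_camera"]));c=T[:3,:3]@np.array(X)+T[:3,3];return c[0]/c[2]*p["fx"]+p["cx"],c[1]/c[2]*p["fy"]+p["cy"]
def save(p,n): cv2.imwrite("pics/"+n,p["color"][:,:,::-1])
E
python3 - <<'E'
from h import *
ps={n:viewer.capture(n) for n in("scene","top")}
a=np.hstack([ps["scene"]["color"],ps["top"]["color"]])[:,:,::-1]
cv2.imwrite("pics/a.png",ps["scene"]["color"][:,:,::-1]);cv2.imwrite("pics/b.png",ps["top"]["color"][:,:,::-1])
for n,p in ps.items():
    print(n,np.round(p["world_from_camera"],3).tolist(),p["fx"])
    for t in["capper","ram_head","cap_top","post_0","mallet_grip","mallet_face","saline_bottle","marker_pen"]:
        for m in viewer.masks_of(p,t)[:3]:print(t,round(m["conf"],2),np.round(m["extent"]))
s=status.get_obs();print(s)
E
```

```text
pics
scene [[0.667, -0.414, 0.619, -0.083], [-0.745, -0.373, 0.553, -0.59], [0.002, -0.83, -0.557, 0.727], [0.0, 0.0, 0.0, 1.0]] 497.2887896211365
capper 0.83 [393. 286. 164. 162.]
ram_head 0.72 [414. 232.  33.  57.]
ram_head 0.24 [382. 302. 105. 104.]
cap_top 0.68 [414. 295.  19.  18.]
post_0 0.74 [382. 303. 109. 104.]
mallet_grip 0.69 [156. 223.  96.  52.]
saline_bottle 0.74 [270. 255.  21.  53.]
marker_pen 0.78 [249. 288.  43.  28.]
marker_pen 0.5 [393. 286. 164. 164.]
top [[0.002, -0.996, 0.091, 0.446], [-1.0, -0.002, -0.0, -0.036], [0.0, -0.091, -0.996, 1.234], [0.0, 0.0, 0.0, 1.0]] 433.15976091978337
capper 0.72 [371. 196.  71. 102.]
cap_top 0.67 [387. 176.  23.  25.]
post_0 0.65 [371. 208.  75.  74.]
mallet_grip 0.59 [186. 257.  55.  59.]
mallet_face 0.59 [184. 260.  59.  68.]
saline_bottle 0.7 [286. 230.  19.  18.]
marker_pen 0.48 [286. 252.  38.   5.]
marker_pen 0.28 [386. 178.  26.  19.]
{'t': 0.9, 'q': array([-8.84927179e-01,  3.58588894e-01,  1.18935903e-02, -1.02098240e-05,
       -1.22409754e+00, -2.88109596e-01]), 'qvel': array([-0.00025099,  0.00045956,  0.00139558,  0.00029378, -0.00167851,
       -0.00049098]), 'effort': array([-2.15105542e-04, -5.82352209e+01,  2.93306172e+01,  7.00268134e+00,
        1.24980410e-02, -4.51498875e-05]), 'position': array([ 0.2614447 , -0.62228288,  0.22656379]), 'eef_rot': array([-6.20681242e-01,  3.07965836e+00,  2.22211261e-06]), 'contact_force': array([ 0.51761492, -0.48974683,  0.57586698]), 'moment': array([0.05595326, 0.01296179, 0.00586353]), 'grip_force': 0.0, 'finger_gap': 0.08799112565889368}
```

View pics/a.png

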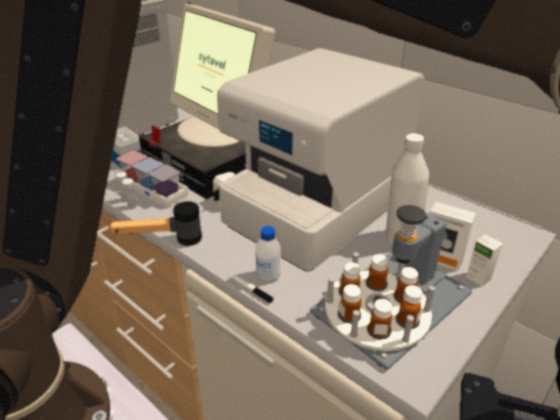

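View pics/b.png

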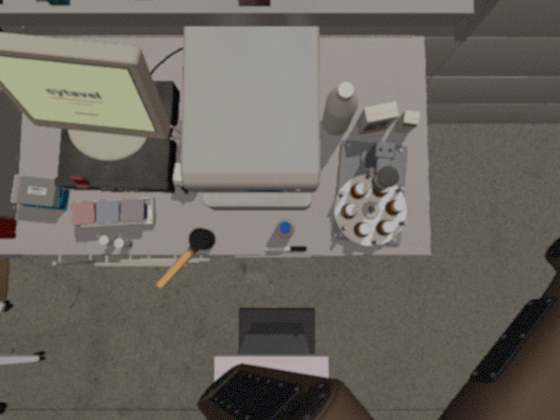

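Run:
```python
from h import *
s=viewer.capture("scene");t=viewer.capture("top")
c=lambda p,x,y,w,h:cv2.resize(p["color"][y:y+h,x:x+w],(400,400),interpolation=cv2.INTER_CUBIC)
a=np.hstack([c(s,310,200,160,160),c(t,320,140,110,110)])
cv2.imwrite("pics/c.png",a[:,:,::-1])
for n,u,v,z in[("head in top",387,177,.226),("disc c",371,208.5,.05),("bottle",285,229,.125)]:print(n,at(t,u,v,z))
print("ram scene",at(s,411,214,.226),"mallet",at(t,202,239,.09),at(t,160,285,.05),at(s,188,209,.09),at(s,112,226,.045))
```

```text
head in top [ 0.6144942 -0.2790063  0.226    ]
disc c [ 0.55628672 -0.27569362  0.05      ]
bottle [ 0.49610702 -0.03942613  0.125     ]
ram scene [ 0.60991331 -0.2895374   0.226     ] mallet [0.47083547 0.17924076 0.09      ] [0.3474037  0.29787748 0.05      ] [0.47710829 0.17726321 0.09      ] [0.35445901 0.30768622 0.045     ]
```

View pics/c.png

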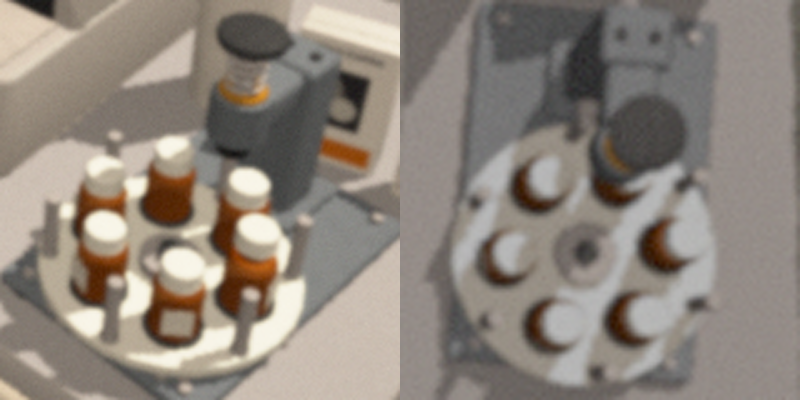

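Run:
```python
from h import *
w=viewer.capture("wrist");save(w,"d.png");print(np.round(w["world_from_camera"],3).tolist(),w["fx"])
for t in["cap_top","post_0","ram_head"]:
  for m in viewer.masks_of(w,t)[:3]:print(t,round(m["conf"],2),np.round(m["extent"]))
print(status.get_obs()["t"])
o=R.from_rotvec(status.get_obs()["eef_rot"]).as_matrix();print(o.round(3))
t=viewer.capture("top")
for X in[(386,151)]:print(at(t,*X,.162))
```

```text
[[-0.388, 0.877, 0.285, 0.183], [0.922, 0.368, 0.121, -0.654], [0.001, 0.31, -0.951, 0.385], [0.0, 0.0, 0.0, 1.0]] 377.5861296512552
1.2
[[-0.922 -0.387  0.   ]
 [-0.387  0.922 -0.   ]
 [-0.    -0.    -1.   ]]
[ 0.6913229  -0.29316135  0.162     ]
```

View pics/d.png

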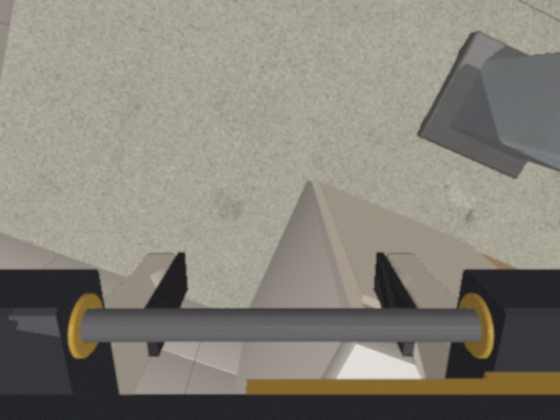

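```bash
python3 -m pendant '[[[-22,20.5,0,0,0,0],[-22,20.5,0,0,0,0],[-22,20.5,0,0,0,0],[-22,20.5,0,0,0,0],[-22,20.5,0,0,0,0],[-22,20.5,0,0,0,0],[-22,20.5,0,0,0,0],[-22,20.5,0,0,0,0]]]'
python3 -m pendant '[[[0,0,0,0,-0.12,0],[0,0,0,0,-0.12,0],[0,0,0,0,-0.12,0],[0,0,0,0,-0.12,0],[0,0,0,0,-0.12,0],[0,0,0,0,-0.12,0],[0,0,0,0,-0.12,0],[0,0,0,0,0,0]]]'
python3 - <<'E'
from h import *
w=viewer.capture("wrist");cv2.imwrite("pics/e.png",w["color"][::-1,::-1,::-1]);print(np.round(w["world_from_camera"],3).tolist())
for t in["cap_top","post_0","ram_head","mallet_grip"]:
  for m in viewer.masks_of(w,t)[:3]:print(t,round(m["conf"],2),np.round(m["extent"]))
E
```

```text
t: 1.92
position: [0.3606, -0.4016, 0.2267]
eef_rot: [-0.621, 3.079, -0.0]
contact_force: [0.8, -0.0, 0.2]
finger_gap: 0.0876
grip_force: 0.0
t: 2.58
position: [0.357, -0.4045, 0.2239]
eef_rot: [-0.444, 2.26, 0.207]
contact_force: [0.3, 1.1, -1.5]
finger_gap: 0.0877
grip_force: 0.0
[[-0.381, 0.37, 0.848, 0.196], [0.925, 0.147, 0.352, -0.47], [0.006, 0.918, -0.398, 0.265], [0.0, 0.0, 0.0, 1.0]]
cap_top 0.94 [267. 203.  26.  25.]
cap_top 0.65 [520. 137.  73.  26.]
post_0 0.89 [319. 165. 171. 132.]
ram_head 0.92 [292. 270.  24.  70.]
ram_head 0.62 [266. 201.  28.  26.]
```

View pics/e.png

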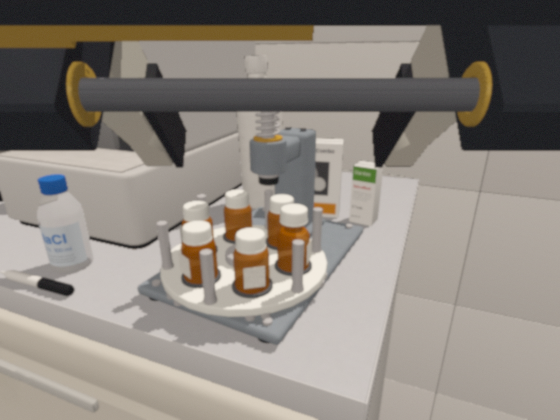

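Run:
```python
from h import *
from scipy.optimize import least_squares
s=viewer.capture("scene");w=viewer.capture("wrist");t=viewer.capture("top")
P=[(s,310+x/2.5,200+y/2.5) for x,y in[(52,200),(115,280),(247,292),(303,219),(115,135)]]
P+=[(w,559-x,419-y) for x,y in[(164,226),(207,253),(298,243),(317,212)]]
for p,u,v in P: print(at(p,u,v,.09).round(3))
def f(q):
    r=[]
    for p,u,v in P:
        X=at(p,u,v,.089)[:2]
        c=[X-(q[:2]+.092*np.array([np.cos(q[2]+k*np.pi/3),np.sin(q[2]+k*np.pi/3)])) for k in range(6)]
        r+=list(min(c,key=np.linalg.norm))
    return r
b=min((least_squares(f,[.553,-.277,a],loss="soft_l1",f_scale=.003) for a in np.arange(0,1.05,.2)),key=lambda b:b.cost)
print(b.x,np.degrees(b.x[2]),np.round(np.array(f(b.x)).reshape(-1,2)*1e3,1).tolist())
L=[]
for p in(s,w):
    m=viewer.masks_of(p,"cap_top")[0];print(m["conf"],m["extent"]);L.append(ray(p,*m["extent"][:2]))
A=sum(np.eye(3)-np.outer(d,d)/(d@d) for o,d in L);B=sum((np.eye(3)-np.outer(d,d)/(d@d))@o for o,d in L)
X=np.linalg.solve(A,B);print("cap centre",X,np.hypot(*(X[:2]-b.x[:2])),np.degrees(np.arctan2(*(X[:2]-b.x[:2])[::-1])))
for p in(s,t):
  m=viewer.masks_of(p,"ram_head")[:1]
  for k in m:
    ys,xs=np.where(k["mask"]);print("ram",k["conf"],k["extent"],ys.min())
H=at(t,387,177,.226);H2=at(s,411.5,214.5,.222);print(H,H2)
for h in(H,H2):
  d=h[:2]-b.x[:2];print(np.hypot(*d),np.degrees(np.arctan2(d[1],d[0])))
```

```text
[ 0.504 -0.204  0.09 ]
[ 0.468 -0.285  0.09 ]
[ 0.519 -0.359  0.09 ]
[ 0.611 -0.354  0.09 ]
[ 0.599 -0.196  0.09 ]
[ 0.499 -0.205  0.09 ]
[ 0.466 -0.282  0.09 ]
[ 0.52  -0.356  0.09 ]
[ 0.603 -0.349  0.09 ]
[ 0.55884583 -0.27630121  1.1348435 ] 65.02174320418791 [[-1.1, -2.4], [1.5, -0.5], [0.2, 0.8], [0.8, -1.6], [2.5, -2.3], [-5.2, -2.7], [0.6, 3.2], [1.6, 4.6], [-6.2, 3.0]]
0.18 [269.2, 255.7, 22.2, 59.0]
0.68 [263.9, 202.2, 30.0, 26.9]
cap centre [ 0.20792201 -0.39322684  0.33125385] 0.3698906983700558 -161.57224787861966
ram 0.76 [386.2, 175.8, 21.8, 22.0] 166
[ 0.6144942 -0.2790063  0.226    ] [ 0.61465638 -0.28856565  0.222     ]
0.055714079835889094 -2.7829881760052264
0.057142230412318744 -12.39382727500945
```

Run:
```python
from h import *
s=viewer.capture("scene");w=viewer.capture("wrist");t=viewer.capture("top")
c=np.array([.557,-.277])
for p,u,v in((s,414,295),(w,267,203)):
  for z in(.09,.1):
    X=at(p,u,v,z);d=X[:2]-c;print(X.round(3),np.hypot(*d).round(3),np.degrees(np.arctan2(d[1],d[0])))
# base/arm yaw: overlay model wireframe yaw fit on top edges
for n,u,v in[("L top",320+470*.275,140+10*.275),("L bot",320+440*.275,140+350*.275),("R top",320+717*.275-110,140+18*.275),("R bot",320+690*.275-110,140+385*.275)]:
  print(n,at(t,u,v,.01).round(3))
```

```text
[ 0.573 -0.34   0.09 ] 0.065 -75.81667439805979
[ 0.563 -0.344  0.1  ] 0.067 -85.2469868935968
[ 0.579 -0.326  0.09 ] 0.054 -65.6885101263341
[ 0.558 -0.334  0.1  ] 0.057 -88.80980277658063
L top [ 0.751 -0.512  0.01 ]
L bot [ 0.482 -0.48   0.01 ]
R top [ 0.744 -0.391  0.01 ]
R bot [ 0.454 -0.363  0.01 ]
```

```bash
python3 -m pendant '[[[0,0,0,0,0.12,0],[0,0,0,0,0.12,0],[0,0,0,0,0.12,0],[0,0,0,0,0.12,0],[0,0,0,0,0.12,0],[0,0,0,0,0.12,0],[0,0,0,0,0.12,0]]]' -0.2 >/dev/null
python3 -m pendant '[[[0,0,0,0,0,0.115],[0,0,0,0,0,0.115],[0,0,0,0,0,0.115],[0,0,0,0,0,0.115],[0,0,0,0,0,0.115],[0,0,0,0,0,0.115]]]' >/dev/null
python3 -m pendant '[[[0,0,0,0,0,0.115],[0,0,0,0,0,0.115],[0,0,0,0,0,0.115],[0,0,0,0,0,0.115],[0,0,0,0,0,0.115],[0,0,0,0,0,0.115]]]'
python3 -m pendant '[[[12,33.5,0,0,0,0],[12,33.5,0,0,0,0],[12,33.5,0,0,0,0],[12,33.5,0,0,0,0],[12,33.5,0,0,0,0],[12,33.5,0,0,0,0],[12,33.5,0,0,0,0],[0,0,0,0,0,0]]]'
python3 - <<'E'
from h import *
o=status.get_obs();M=R.from_rotvec(o["eef_rot"]).as_matrix();print(M.round(3),o["q"].round(2))
w=viewer.capture("wrist");save(w,"f.png")
for a in(5,65,125,185,245):
  X=[.554+.092*np.cos(np.radians(a)),-.277+.092*np.sin(np.radians(a)),.09];print(a,np.round(X,3),np.round(proj(w,X)))
E
```

```text
t: 4.92
position: [0.3601, -0.4029, 0.2265]
eef_rot: [-1.49, -2.766, -0.0]
contact_force: [0.1, 0.3, 1.3]
finger_gap: 0.0351
grip_force: 0.0
t: 5.58
position: [0.5117, -0.1991, 0.2265]
eef_rot: [1.477, 2.772, 0.001]
contact_force: [-0.0, -0.1, -0.0]
finger_gap: 0.035
grip_force: 0.0
[[-0.558  0.83   0.001]
 [ 0.83   0.558  0.   ]
 [-0.     0.001 -1.   ]] [-0.01  0.15 -0.27 -0.   -1.15 -2.54]
5 [ 0.646 -0.269  0.09 ] [358. 329.]
65 [ 0.593 -0.194  0.09 ] [363. 237.]
125 [ 0.501 -0.202  0.09 ] [268. 186.]
185 [ 0.462 -0.285  0.09 ] [175. 240.]
245 [ 0.515 -0.36   0.09 ] [186. 332.]
```

View pics/f.png

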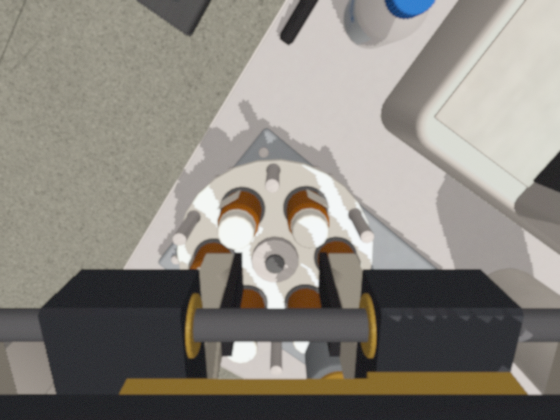

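Run:
```python
from h import *
w=viewer.capture("wrist");o=status.get_obs();M=R.from_rotvec(o["eef_rot"]).as_matrix()
Q=[at(w,u,v,.09) for u,v in((178,237),(273,184),(367,235))]
for q in Q:print(q.round(4),np.linalg.norm(q-Q[1]))
m=(Q[0]+Q[2])/2;d=m-Q[1];c=Q[1]+d*2;print("axis",c,np.linalg.norm(d)*2,np.degrees(np.arctan2(*-d[:2][::-1])))
# three pts on circle spaced 60: axis
print("move tool",(M.T@(Q[1]-o["position"])*1e3).round(1))
```

```text
[ 0.4611 -0.2825  0.09  ] 0.0930367170892131
[ 0.5021 -0.199   0.09  ] 0.0
[ 0.5926 -0.1917  0.09  ] 0.09072855447680328
axis [ 0.55158456 -0.27526176  0.09      ] 0.09091113918742134 122.94914825907419
move tool [  6.1  -4.4 136.3]
```

```bash
python3 -m pendant '[[[6,-4,20,0,0,0],[0,0,38,0,0,0],[0,0,38,0,0,0],[0,0,38,0,0,0],[0,0,34,0,0,0],[0,0,0,0,0,0]]]'
python3 -m pendant '[[[0,0,0,0,0,0],[0,0,0,0,0,0],[0,0,0,0,0,0],[0,0,0,0,0,0]]]' -0.8 5
```

```text
t: 6.18
position: [0.4966, -0.2004, 0.0526]
eef_rot: [-1.481, -2.759, 0.006]
contact_force: [-0.9, -0.3, -0.5]
finger_gap: 0.0347
grip_force: 0.0
t: 6.52
position: [0.5034, -0.2003, 0.0609]
eef_rot: [1.48, 2.767, 0.003]
contact_force: [0.3, 0.3, 0.0]
finger_gap: 0.0137
grip_force: 0.0
```

```bash
python3 -m pendant '[[[-0.6,-10.6,0,0,0,-0.115],[-0.6,-10.6,0,0,0,-0.115],[-0.6,-10.6,0,0,0,-0.115],[-0.6,-10.6,0,0,0,-0.115],[-0.6,-10.6,0,0,0,-0.115],[-0.6,-10.6,0,0,0,-0.115],[0,0,0,0,0,0]]]'
python3 - <<'E'
from h import *
o=status.get_obs();M=R.from_rotvec(o["eef_rot"]).as_matrix();p=o["position"][:2]-[.552,-.2755]
print(np.hypot(*p),np.degrees(np.arctan2(p[1],p[0])),np.degrees(np.arctan2(M[1,0],M[0,0])),M[2])
E
```

```text
t: 7.1
position: [0.4672, -0.2507, 0.061]
eef_rot: [0.448, 3.103, 0.001]
contact_force: [1.9, 9.3, 7.4]
finger_gap: 0.0731
grip_force: 5.0
0.08836481682540634 163.69624943999614 163.5842189992791 [-0.00611666  0.00163467 -0.99997996]
```

```bash
python3 -m pendant '[[[0,0,0,0,0,0],[0,0,0,0,0,0],[0,0,0,0,0,0],[0,0,0,0,0,0]]]' -0.8 30
python3 - <<'E'
from h import *
w=viewer.capture("wrist");save(w,"g.png")
E
```

```text
t: 7.43
position: [0.465, -0.2502, 0.0595]
eef_rot: [0.46, 3.106, -0.0]
contact_force: [0.3, 0.9, -0.3]
finger_gap: 0.0376
grip_force: 0.4
```

View pics/g.png

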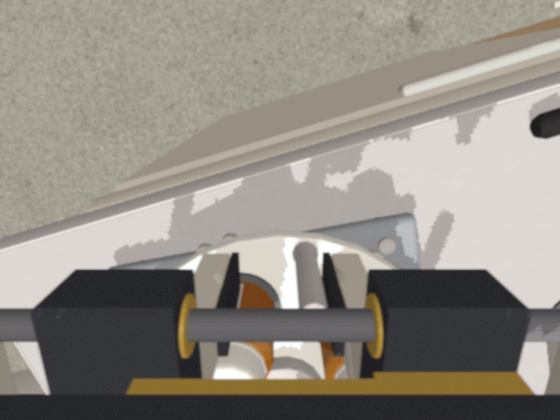

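```bash
python3 -m pendant '[[[0,0,0,0,0,0],[0,0,0,0,0,0],[0,0,0,0,0,0],[0,0,0,0,0,0]]]' -0.8 30
python3 -m pendant '[[[-0.6,-10.6,0,0,0,-0.115],[-0.6,-10.6,0,0,0,-0.115],[-0.6,-10.6,0,0,0,-0.115],[-0.6,-10.6,0,0,0,-0.115],[-0.6,-10.6,0,0,0,-0.115],[0,0,0,0,0,0]]]'
python3 - <<'E'
from h import *
o=status.get_obs();M=R.from_rotvec(o["eef_rot"]).as_matrix();p=o["position"][:2]-[.552,-.2755]
print(np.hypot(*p),np.degrees(np.arctan2(p[1],p[0])),np.degrees(np.arctan2(M[1,0],M[0,0])),M[2])
E
```

```text
t: 7.82
position: [0.4647, -0.2504, 0.0587]
eef_rot: [-0.458, -3.108, 0.0]
contact_force: [-0.1, 0.7, 1.8]
finger_gap: 0.0111
grip_force: 30.0
t: 8.32
position: [0.4656, -0.304, 0.0587]
eef_rot: [-0.451, 3.108, -0.001]
contact_force: [3.0, -0.6, 1.3]
finger_gap: 0.0115
grip_force: 30.0
0.09097446565045234 -161.75767951175735 -163.49457689542294 [-0.00118214 -0.00101366 -0.99999879]
```

```bash
python3 -m pendant '[[[-0.4,-9,0,0,0,-0.098],[0,0,0,0,0,0],[0,0,0,0,0,0]]]'
python3 -m pendant '[[[0,0,0,0,0,0],[0,0,0,0,0,0],[0,0,0,0,0,0],[0,0,0,0,0,0]]]' -0.2
python3 -m pendant '[[[0,0,-40,0,0,0],[0,0,-40,0,0,0],[0,0,-40,0,0,0],[0,0,-40,0,0,0],[0,0,-40,0,0,0],[20,0,0,0,0,0],[20,0,0,0,0,0],[0,0,0,0,0,0]]]'
python3 - <<'E'
from h import *
o=status.get_obs();print(o["q"].round(2))
w=viewer.capture("wrist");s=viewer.capture("scene")
c=lambda p,x,y,w,h:cv2.resize(p["color"][y:y+h,x:x+w],(400,400),interpolation=cv2.INTER_CUBIC)
a=np.hstack([cv2.resize(w["color"],(533,400))[:,66:466],c(s,310,200,160,160)])
cv2.imwrite("pics/h.png",a[:,:,::-1])
for n,p in(("w",w),("s",s)):
  for t in["cap_top","ram_head"]:
    for m in viewer.masks_of(p,t)[:2]:print(n,t,round(m["conf"],2),np.round(m["extent"]))
E
```

```text
t: 8.57
position: [0.4687, -0.3124, 0.0587]
eef_rot: [-0.589, 3.084, -0.004]
contact_force: [3.8, -7.7, -4.4]
finger_gap: 0.0114
grip_force: 30.0
t: 8.9
position: [0.4669, -0.3109, 0.0584]
eef_rot: [0.592, -3.085, -0.001]
contact_force: [0.1, -0.1, -0.1]
finger_gap: 0.0316
grip_force: 0.0
t: 9.57
position: [0.427, -0.3261, 0.2586]
eef_rot: [0.592, -3.085, -0.001]
contact_force: [-1.1, -0.6, -1.4]
finger_gap: 0.0349
grip_force: 0.0
[-0.29  0.11 -0.24 -0.   -1.22 -0.9 ]
w cap_top 0.67 [251. 358.  32.  24.]
w ram_head 0.48 [288. 278. 190. 205.]
w ram_head 0.42 [250. 370.  21.   7.]
s cap_top 0.53 [403. 267.  19.  13.]
```

View pics/h.png

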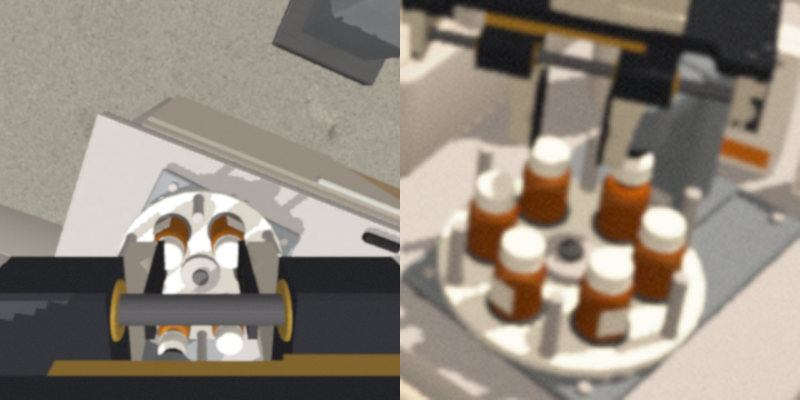

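Run:
```python
from h import *
s=viewer.capture("scene");w=viewer.capture("wrist")
c=np.array([.553,-.276])
for p,x,y in[(s,310+x/2.5,200+y/2.5) for x,y in[(150,299),(277,278),(292,193),(54,232)]]+[(w,277,228)]:
  X=at(p,x,y,.09)[:2];print(X.round(4),np.hypot(*(X-c)).round(4),np.degrees(np.arctan2(*(X-c)[::-1]))%60)
```

```text
[ 0.4692 -0.3131] 0.0917 23.87999110135806
[ 0.545  -0.3682] 0.0925 25.02008057029886
[ 0.6316 -0.3341] 0.0978 23.54806256748448
[ 0.4776 -0.2255] 0.0907 26.160650994601014
[ 0.4732 -0.3109] 0.0871 23.621225254627404
```

```bash
for i in 1 2; do python3 -m pendant '[[[0,0,0,0,0,-0.123],[0,0,0,0,0,-0.123],[0,0,0,0,0,-0.123],[0,0,0,0,0,-0.123],[0,0,0,0,0,-0.123],[0,0,0,0,0,-0.123],[0,0,0,0,0,-0.123],[0,0,0,0,0,-0.123]]]' 1;done
python3 - <<'E'
from h import *
o=status.get_obs();M=R.from_rotvec(o["eef_rot"]).as_matrix();print(np.degrees(np.arctan2(M[1,0],M[0,0])),M[2])
print(M.T@(np.array([.422,.22,.25])-o["position"])*1e3)
E
```

```text
t: 10.63
position: [0.4304, -0.3259, 0.2581]
eef_rot: [1.989, -2.432, -0.001]
contact_force: [0.2, -0.7, -0.8]
finger_gap: 0.0827
grip_force: 0.0
t: 11.3
position: [0.4304, -0.3259, 0.2582]
eef_rot: [2.902, -1.204, -0.001]
contact_force: [-0.7, -0.0, -0.8]
finger_gap: 0.0877
grip_force: 0.0
-45.057024479526994 [-6.54084622e-04  3.35322131e-04 -9.99999730e-01]
[-392.29670155 -379.6774251     8.28633127]
```

```bash
python3 -m pendant '[[[-28,-27,0,0,0,0],[-28,-27,0,0,0,0],[-28,-27,0,0,0,0],[-28,-27,0,0,0,0],[-28,-27,0,0,0,0],[-28,-27,0,0,0,0],[-28,-27,0,0,0,0]]]'
python3 -m pendant '[[[-28,-27,0,0,0,0],[-28,-27,0,0,0,0],[-28,-27,0,0,0,0],[-28,-27,0,0,0,0],[-28,-27,0,0,0,0],[-28,-27,0,0,0,0],[-28,-27,0,0,0,0],[0,0,0,0,0,0]]]'
python3 - <<'E'
from h import *
w=viewer.capture("wrist");save(w,"i.png");t=viewer.capture("top")
o=status.get_obs();M=R.from_rotvec(o["eef_rot"]).as_matrix();print(M.round(3),o["position"])
for n,p in(("w",w),("t",t)):
 for tt in("mallet_grip","mallet_face"):
  for m in viewer.masks_of(p,tt)[:2]:
    ys,xs=np.where(m["mask"]);r=cv2.minAreaRect(np.c_[xs,ys].astype(np.float32));print(n,tt,m["conf"],m["extent"],r)
E
```

```text
t: 11.88
position: [0.4269, -0.0519, 0.2586]
eef_rot: [-2.898, 1.213, -0.0]
contact_force: [1.3, 1.4, -0.4]
finger_gap: 0.0876
grip_force: 0.0
t: 12.55
position: [0.4245, 0.2241, 0.258]
eef_rot: [-2.9, 1.207, -0.0]
contact_force: [0.7, -0.7, 0.3]
finger_gap: 0.0876
grip_force: 0.0
[[ 0.704 -0.71  -0.001]
 [-0.71  -0.704 -0.001]
 [ 0.     0.002 -1.   ]] [0.42391126 0.21998734 0.25784132]
w mallet_grip 0.64 [267.9, 174.5, 76.1, 199.7] ((262.524658203125, 173.09814453125), (70.34244537353516, 198.74826049804688), 4.920616149902344)
w mallet_face 0.62 [267.2, 173.8, 69.5, 198.7] ((263.2896423339844, 173.52413940429688), (70.42256927490234, 199.64134216308594), 4.763641834259033)
t mallet_grip 0.72 [185.7, 255.7, 56.5, 55.4] ((180.849853515625, 254.9012451171875), (24.547441482543945, 76.25758361816406), 50.856014251708984)
t mallet_grip 0.47 [372.9, 209.4, 76.4, 72.5] ((369.0438537597656, 211.45765686035156), (73.12397003173828, 67.38044738769531), 27.552810668945312)
```

View pics/i.png

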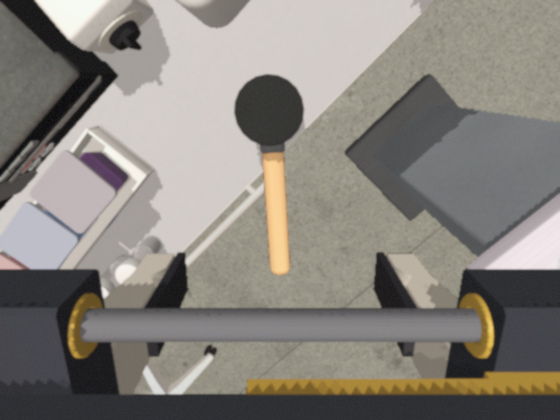

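Run:
```python
from h import *
w=viewer.capture("wrist");o=status.get_obs();M=R.from_rotvec(o["eef_rot"]).as_matrix()
h=at(w,269,109,.09);a=at(w,273,155,.059);e=at(w,280,272,.059)
a2=at(w,262.5,155,.059);a3=at(w,284,155,.059);print("width",np.linalg.norm(a2-a3))
d=(h-e)[:2];L=np.hypot(*d);d/=L;print(h,a,e,L,np.degrees(np.arctan2(d[1],d[0])),np.degrees(np.arctan2(*(a-e)[:2][::-1])))
g=np.r_[h[:2]-.070*d,.028];print(g,(M.T@(g-o["position"])*1e3).round(1))
```

```text
width 0.020588733118144797
[0.4738485  0.18113413 0.09      ] [0.44041394 0.21147238 0.059     ] [0.34772049 0.29616852 0.059     ] 0.17070790339578465 -42.36621588210787 -42.41866390452342
[0.42212881 0.2283048  0.028     ] [ -9.2  -5.9 230.7]
```

```bash
python3 -m pendant '[[[-8.5,-6,38,0,0,-0.049],[0,0,40,0,0,0],[0,0,40,0,0,0],[0,0,40,0,0,0],[0,0,40,0,0,0],[0,0,22,0,0,0],[0,0,11,0,0,0],[0,0,0,0,0,0]]]' 0.2
python3 -m pendant '[[[0,0,0,0,0,0],[0,0,0,0,0,0],[0,0,0,0,0,0],[0,0,0,0,0,0],[0,0,0,0,0,0]]]' -1 55
```

```text
t: 13.57
position: [0.4216, 0.2264, 0.0251]
eef_rot: [2.921, -1.143, -0.003]
contact_force: [-1.6, -1.2, -0.5]
finger_gap: 0.0525
grip_force: 0.0
t: 13.98
position: [0.4233, 0.2295, 0.0287]
eef_rot: [-2.924, 1.14, -0.001]
contact_force: [-0.9, 1.3, 0.8]
finger_gap: 0.0245
grip_force: 0.6
```

```bash
python3 -m pendant '[[[0,0,0,0,0,0],[0,0,0,0,0,0],[0,0,-15,0,0,0],[0,0,-30,0,0,0],[0,0,-35,0,0,0],[0,0,-35,0,0,0],[0,0,-35,0,0,0]]]'
python3 -m pendant '[[[0,0,-35,0,0,0],[0,0,-35,0,0,0],[0,0,-30,0,0,0],[0,0,-15,0,0,0],[0,0,0,0,0,0]]]'
python3 - <<'E'
from h import *
w=viewer.capture("wrist");save(w,"j.png");s=viewer.capture("scene")
o=status.get_obs();M=R.from_rotvec(o["eef_rot"]).as_matrix();print(M.round(3),o["moment"],o["q"].round(2))
print((M.T@(np.array([.423,-.234,.30])-o["position"])*1e3).round(1))
E
```

```text
t: 14.57
position: [0.4214, 0.2278, 0.1784]
eef_rot: [2.925, -1.142, -0.002]
contact_force: [1.2, 1.9, -4.3]
finger_gap: 0.0214
grip_force: 54.2
t: 14.98
position: [0.4233, 0.2294, 0.2958]
eef_rot: [-2.922, 1.14, -0.003]
contact_force: [-0.5, -0.3, -3.4]
finger_gap: 0.0217
grip_force: 54.1
[[ 0.736 -0.677 -0.002]
 [-0.677 -0.736 -0.   ]
 [-0.001  0.001 -1.   ]] [ 0.05956624  0.35472383 -0.00823656] [ 0.91 -0.01 -0.29 -0.   -1.29 -0.08]
[314.2 339.3  -8.6]
```

View pics/j.png

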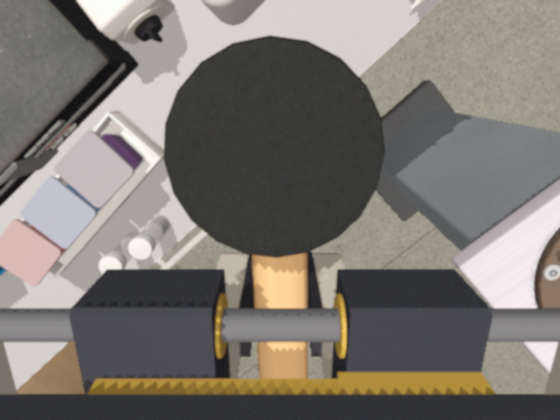

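```bash
python3 - <<'E'
from h import *
w=viewer.capture("wrist");o=status.get_obs();M=R.from_rotvec(o["eef_rot"]).as_matrix()
for z in(.352,.357,.362):
  X=at(w,274.5,146.5,z);print(X,(M.T@(X-o["position"])*1e3).round(1))
E
python3 -m pendant '[[[26,28.3,0,0,0,0],[26,28.3,0,0,0,0],[26,28.3,0,0,0,0],[26,28.3,0,0,0,0],[26,28.3,0,0,0,0],[26,28.3,0,0,0,0],[26,28.3,0,0,0,0],[26,28.3,0,0,0,0]]]'
python3 -m pendant '[[[26,28.3,0,0,0,0],[26,28.3,0,0,0,0],[26,28.3,0,0,0,0],[26,28.3,0,0,0,0],[0,0,0,0,0,0],[0,0,0,0,0,0]]]'
```

```text
[0.47298969 0.18399585 0.352     ] [ 67.7  -2.3 -61.5]
[0.47356961 0.18336972 0.357     ] [ 68.6  -2.2 -66.5]
[0.47414953 0.18274359 0.362     ] [ 69.4  -2.1 -71.5]
t: 15.8
position: [0.4206, -0.0805, 0.2905]
eef_rot: [2.926, -1.141, -0.005]
contact_force: [1.6, 1.0, -4.0]
finger_gap: 0.0222
grip_force: 54.3
t: 16.3
position: [0.4205, -0.2342, 0.2896]
eef_rot: [2.923, -1.148, -0.009]
contact_force: [0.6, -0.1, -4.1]
finger_gap: 0.0216
grip_force: 54.8
```

```bash
cat > mv.py <<'E'
from h import *
o=status.get_obs();M=R.from_rotvec(o["eef_rot"]).as_matrix();print(M.round(3),o["position"])
h=o["position"]+M@np.array([.0686,-.0022,0]);print("head",h)
print((M.T@(np.array([.614,-.283,h[2]])-h)*1e3).round(1))
E
python3 mv.py
```

```text
[[ 0.733 -0.681 -0.006]
 [-0.681 -0.733  0.001]
 [-0.005  0.003 -1.   ]] [ 0.42046559 -0.23415464  0.28964264]
head [ 0.47221543 -0.27923941  0.28929907]
[106.4 -93.8  -0.8]
```

```bash
python3 -m pendant '[[[21.3,-18.7,0,0,0,0],[21.3,-18.7,0,0,0,0],[21.3,-18.7,0,0,0,0],[21.3,-18.7,0,0,0,0],[21.3,-18.7,0,0,0,0],[0,0,0,0,0,0],[0,0,0,0,0,0]]]'
python3 mv.py
python3 - <<'E'
from h import *
s=viewer.capture("scene");w=viewer.capture("wrist")
c=cv2.resize(s["color"][150:350,290:490],(400,400),interpolation=cv2.INTER_CUBIC);d=cv2.resize(w["color"],(533,400))[:,66:466]
cv2.imwrite("pics/k.png",np.hstack([c,d])[:,:,::-1])
E
```

```text
t: 16.88
position: [0.5644, -0.234, 0.2894]
eef_rot: [2.927, -1.139, -0.008]
contact_force: [-1.6, -0.3, -4.2]
finger_gap: 0.0216
grip_force: 54.8
[[ 0.737 -0.676 -0.005]
 [-0.676 -0.737  0.001]
 [-0.005  0.003 -1.   ]] [ 0.56442258 -0.23399147  0.28936175]
head [ 0.61647184 -0.2787304   0.28904319]
[1.1 4.8 0. ]
```

View pics/k.png

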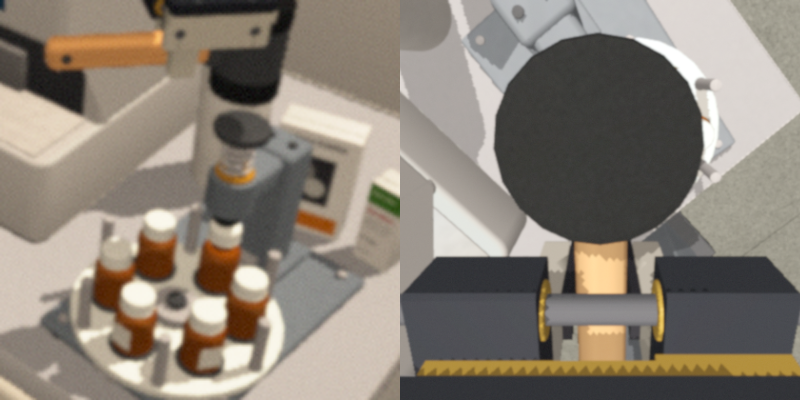

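```bash
python3 -m pendant '[[[1,4.5,10,0,0,0],[0,0,15,0,0,0],[0,0,0,0,0,0],[0,0,0,0,0,0]]]'; python3 mv.py
python3 -m pendant '[[[0,0,12,0,0,0],[0,0,8,0,0,0],[0,0,0,0,0,0]]]'
```

```text
t: 17.32
position: [0.5602, -0.2396, 0.2669]
eef_rot: [2.926, -1.142, -0.003]
contact_force: [0.6, -0.4, -4.1]
finger_gap: 0.0217
grip_force: 54.8
[[ 0.736 -0.677 -0.002]
 [-0.677 -0.736  0.   ]
 [-0.002  0.001 -1.   ]] [ 0.56024631 -0.23964445  0.26685174]
head [ 0.6122089  -0.28448502  0.26673892]
[ 0.3 -2.3 -0. ]
t: 17.57
position: [0.5621, -0.2401, 0.2483]
eef_rot: [2.927, -1.141, 0.004]
contact_force: [-0.1, 1.1, 4.8]
finger_gap: 0.0217
grip_force: 54.8
```

```bash
python3 -m pendant '[[[0,0,-14,0,0,0],[0,0,18,0,0,0],[0,0,0,0,0,0]]]'
python3 -m pendant '[[[0,0,-18,0,0,0],[0,0,21,0,0,0],[0,0,0,0,0,0]]]'
```

```text
t: 17.82
position: [0.5636, -0.2403, 0.2447]
eef_rot: [-2.927, 1.141, -0.008]
contact_force: [4.2, -1.1, 6.9]
finger_gap: 0.0215
grip_force: 55.0
t: 18.07
position: [0.5633, -0.2401, 0.2412]
eef_rot: [-2.927, 1.141, -0.007]
contact_force: [5.1, -0.2, 7.8]
finger_gap: 0.0216
grip_force: 55.0
```

```bash
python3 -m pendant '[[[0,0,-21,0,0,0],[0,0,24,0,0,0],[0,0,0,0,0,0]]]'
python3 -m pendant '[[[0,0,-24,0,0,0],[0,0,27,0,0,0],[0,0,0,0,0,0]]]'; python3 mv.py
```

```text
t: 18.32
position: [0.5629, -0.2399, 0.2376]
eef_rot: [-2.926, 1.141, -0.005]
contact_force: [5.8, -0.3, 7.0]
finger_gap: 0.0214
grip_force: 55.0
t: 18.57
position: [0.5624, -0.2396, 0.2341]
eef_rot: [-2.926, 1.141, -0.002]
contact_force: [6.2, -0.9, 6.2]
finger_gap: 0.0219
grip_force: 55.0
[[ 0.736 -0.677  0.002]
 [-0.677 -0.736  0.   ]
 [ 0.001 -0.001 -1.   ]] [ 0.56241906 -0.23961909  0.23410558]
head [ 0.61439854 -0.28444014  0.23418828]
[-1.3 -0.8 -0. ]
```

```bash
python3 -m pendant '[[[0,0,-27,0,0,0],[0,0,29,0,0,0],[0,0,0,0,0,0]]]'
python3 -m pendant '[[[0,0,-29,0,0,0],[0,0,31,0,0,0],[0,0,0,0,0,0]]]'
python3 - <<'E'
from h import *
s=viewer.capture("scene")
c=cv2.resize(s["color"][180:330,340:490],(500,500),interpolation=cv2.INTER_CUBIC)
cv2.imwrite("pics/l.png",c[:,:,::-1])
E
```

```text
t: 18.82
position: [0.5615, -0.2392, 0.2316]
eef_rot: [-2.926, 1.141, 0.001]
contact_force: [4.7, 2.4, 7.8]
finger_gap: 0.0217
grip_force: 55.0
t: 19.07
position: [0.5611, -0.239, 0.2294]
eef_rot: [-2.926, 1.141, 0.003]
contact_force: [3.9, 2.4, 8.0]
finger_gap: 0.0216
grip_force: 55.0
```

View pics/l.png

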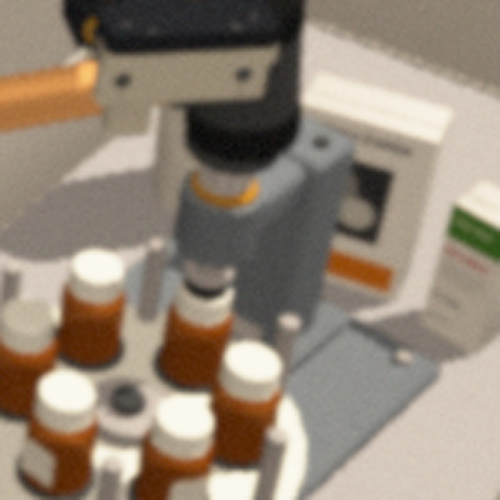

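```bash
python3 -m pendant '[[[0,0,-31,0,0,0],[0,0,33,0,0,0],[0,0,0,0,0,0]]]'
python3 -m pendant '[[[0,0,-20,0,0,0],[0,0,21.5,0,0,0],[0,0,0,0,0,0]]]'
```

```text
t: 19.37
position: [0.561, -0.239, 0.2273]
eef_rot: [-2.926, 1.141, 0.004]
contact_force: [5.3, 3.2, 8.0]
finger_gap: 0.0215
grip_force: 55.2
t: 19.62
position: [0.5615, -0.2397, 0.227]
eef_rot: [2.927, -1.141, -0.001]
contact_force: [-0.2, 1.9, 11.0]
finger_gap: 0.0215
grip_force: 55.4
```

```bash
python3 -m pendant '[[[0,0,-22,0,0,0],[0,0,23.5,0,0,0],[0,0,0,0,0,0]]]'
python3 -m pendant '[[[0,0,-22,0,0,0],[0,0,23.5,0,0,0],[0,0,0,0,0,0]]]'
python3 - <<'E'
from h import *
w=viewer.capture("wrist")
for m in viewer.masks_of(w,"mallet_face")[:1]:
  g=(w["color"].max(2)<75)&m["mask"];g[255:]=0
  ys,xs=np.where(g);print(m["conf"],m["extent"],xs.min(),xs.max(),ys.min(),ys.max())
E
```

```text
t: 19.87
position: [0.5618, -0.2397, 0.226]
eef_rot: [2.927, -1.141, 0.0]
contact_force: [-2.9, 5.1, 17.0]
finger_gap: 0.022
grip_force: 56.6
t: 20.12
position: [0.5621, -0.2399, 0.2252]
eef_rot: [2.927, -1.141, 0.002]
contact_force: [-4.0, 5.8, 23.6]
finger_gap: 0.0219
grip_force: 57.9
0.85 [281.2, 205.0, 245.3, 347.7] 159 401 34 254
```

```bash
python3 -m pendant '[[[0,0,-35,0,0,0],[0,0,-32,0,0,0],[0,0,0,0,0,0],[0,0,0,0,0,0]]]'
python3 - <<'E'
from h import *
s=viewer.capture("scene");w=viewer.capture("wrist");save(s,"m.png")
for m in viewer.masks_of(s,"cap_top")[:3]:print(m["conf"],m["extent"])
o=status.get_obs();M=R.from_rotvec(o["eef_rot"]).as_matrix();print(M.round(3))
# white / amber profile down the vial axis under the ram in the scene view
for z in(.112,.105,.097,.085,.07,.06):print(z,np.round(proj(s,[.6137,-.2822,z]),1))
g=(w["color"].max(2)<70).astype(np.uint8);g[256:]=0
n,l,st,c=cv2.connectedComponentsWithStats(g);k=1+st[1:,4].argmax();print(st[k],c[k])
hsv=cv2.cvtColor(s["color"],cv2.COLOR_RGB2HSV)
for v in range(240,300,3):print(v,s["color"][v,400].tolist(),s["color"][v,404].tolist())
E
```

```text
t: 20.55
position: [0.5608, -0.2393, 0.2923]
eef_rot: [-2.926, 1.142, 0.002]
contact_force: [-0.7, 0.3, -5.5]
finger_gap: 0.0217
grip_force: 55.0
0.69 [399.9, 269.0, 14.9, 13.4]
[[ 0.736 -0.677 -0.005]
 [-0.677 -0.736  0.002]
 [-0.005  0.002 -1.   ]]
0.112 [399.3 260.9]
0.105 [398.8 263.7]
0.097 [398.2 266.9]
0.085 [397.4 271.6]
0.07 [396.3 277.4]
0.06 [395.6 281.3]
[  160    56   242   200 39830] [279.81511424 164.84288225]
240 [93, 79, 66] [121, 80, 35]
243 [75, 74, 76] [89, 88, 83]
246 [73, 76, 73] [78, 78, 76]
249 [74, 74, 72] [75, 77, 76]
252 [71, 71, 71] [76, 77, 75]
255 [73, 74, 72] [79, 80, 76]
258 [65, 65, 65] [74, 74, 72]
261 [48, 43, 39] [31, 34, 29]
264 [178, 165, 145] [168, 157, 136]
267 [191, 177, 157] [230, 225, 201]
270 [191, 179, 156] [243, 240, 225]
273 [171, 160, 139] [179, 167, 146]
276 [172, 152, 128] [185, 166, 136]
279 [137, 68, 23] [139, 70, 17]
282 [98, 49, 12] [105, 54, 10]
285 [89, 41, 4] [93, 45, 5]
288 [90, 43, 8] [93, 43, 2]
291 [89, 41, 6] [96, 50, 21]
294 [93, 50, 21] [90, 45, 16]
297 [118, 113, 98] [100, 55, 28]
```

Run:
```python
import cv2
k=cv2.imread("pics/k.png");m=cv2.imread("pics/m.png")
for v in range(255,302,2):print(v,[k[(v-150)*2,(u-290)*2].tolist()[::-1] for u in(394,400,406)],[m[v,u].tolist()[::-1] for u in(394,400,406)])
```

```text
255 [[79, 79, 77], [76, 76, 74], [76, 78, 73]] [[78, 78, 75], [73, 74, 72], [78, 81, 78]]
257 [[80, 79, 78], [74, 73, 72], [78, 78, 74]] [[79, 78, 76], [69, 70, 68], [76, 72, 73]]
259 [[91, 90, 86], [47, 48, 46], [69, 68, 67]] [[82, 82, 80], [47, 47, 46], [68, 68, 65]]
261 [[123, 118, 111], [43, 40, 33], [42, 43, 37]] [[113, 111, 108], [48, 43, 39], [40, 38, 35]]
263 [[143, 140, 131], [138, 128, 111], [147, 140, 122]] [[159, 154, 143], [144, 132, 116], [123, 117, 102]]
265 [[144, 139, 128], [193, 179, 159], [225, 218, 194]] [[170, 160, 143], [187, 175, 155], [218, 207, 186]]
267 [[148, 141, 127], [187, 175, 153], [224, 215, 190]] [[171, 159, 139], [191, 177, 157], [246, 242, 228]]
269 [[151, 132, 113], [169, 158, 139], [188, 177, 153]] [[157, 145, 127], [193, 182, 159], [247, 244, 231]]
271 [[151, 88, 49], [169, 157, 138], [179, 169, 146]] [[153, 142, 123], [188, 176, 154], [220, 209, 184]]
273 [[148, 72, 15], [149, 125, 104], [178, 151, 123]] [[154, 134, 113], [171, 160, 139], [184, 173, 151]]
275 [[132, 64, 14], [126, 66, 26], [166, 88, 29]] [[142, 102, 71], [168, 154, 136], [189, 
[... 532 characters left out ...]
], [87, 39, 0], [134, 101, 77]]
289 [[87, 40, 8], [90, 42, 5], [118, 86, 61]] [[85, 38, 1], [90, 40, 6], [126, 98, 75]]
291 [[85, 38, 5], [90, 41, 6], [121, 96, 71]] [[87, 40, 8], [89, 41, 6], [130, 107, 87]]
293 [[88, 41, 11], [86, 40, 2], [138, 116, 94]] [[86, 42, 14], [90, 41, 9], [135, 114, 89]]
295 [[73, 46, 29], [85, 41, 13], [133, 108, 83]] [[65, 46, 34], [86, 51, 33], [131, 99, 76]]
297 [[109, 101, 87], [94, 80, 68], [121, 81, 52]] [[139, 129, 115], [118, 113, 98], [123, 74, 38]]
299 [[228, 221, 201], [218, 212, 188], [119, 63, 23]] [[243, 239, 224], [241, 236, 217], [115, 60, 20]]
301 [[250, 246, 234], [248, 245, 232], [106, 55, 18]] [[250, 247, 235], [247, 244, 230], [102, 52, 18]]
```

```bash
python3 -m pendant '[[[-20.6,19,0,0,0,0],[-20.6,19,0,0,0,0],[-20.6,19,0,0,0,0],[-20.6,19,0,0,0,0],[-20.6,19,0,0,0,0],[0,0,0,0,0,0]]]'
python3 -m pendant '[[[-26.3,-28.8,0,0,0,0],[-26.3,-28.8,0,0,0,0],[-26.3,-28.8,0,0,0,0],[-26.3,-28.8,0,0,0,0],[-26.3,-28.8,0,0,0,0],[-26.3,-28.8,0,0,0,0]]]'
python3 -m pendant '[[[-26.3,-28.8,0,0,0,0],[-26.3,-28.8,0,0,0,0],[-26.3,-28.8,0,0,0,0],[-26.3,-28.8,0,0,0,0],[-26.3,-28.8,0,0,0,0],[-26.3,-28.8,0,0,0,0],[0,0,0,0,0,0],[0,0,0,0,0,0]]]'
python3 - <<'E'
from h import *
o=status.get_obs();M=R.from_rotvec(o["eef_rot"]).as_matrix();print(M.round(3))
g=np.array([.427,.2294,.0]);print((M.T@(g-o["position"])*1e3).round(1))
w=viewer.capture("wrist");v=cv2.imread("pics/j.png")[:,:,::-1]
for im in(v,w["color"]):
  d=(im.max(2)<50).astype(np.uint8)
  print([np.where(d[r,100:450])[0][[0,-1]]+100 for r in(80,146,200)],[np.where(d[20:262,c])[0][[0,-1]]+20 for c in(220,274,330)])
E
```

```text
t: 21.2
position: [0.4158, -0.2393, 0.29]
eef_rot: [-2.926, 1.143, 0.007]
contact_force: [0.3, 0.9, -5.4]
finger_gap: 0.0216
grip_force: 55.0
t: 21.7
position: [0.4207, -0.0045, 0.29]
eef_rot: [2.925, -1.142, -0.004]
contact_force: [1.4, -0.6, -3.6]
finger_gap: 0.0217
grip_force: 55.0
t: 22.37
position: [0.4222, 0.2294, 0.2891]
eef_rot: [2.925, -1.136, -0.003]
contact_force: [-0.3, 0.0, -3.8]
finger_gap: 0.022
grip_force: 55.0
[[ 0.738 -0.675 -0.003]
 [-0.675 -0.738 -0.003]
 [-0.     0.005 -1.   ]]
[  3.7  -4.6 289.1]Traceback (most recent call last):
  File "<stdin>", line 7, in <module>
IndexError: index 0 is out of bounds for axis 0 with size 0
```

Run:
```python
from h import *
w=viewer.capture("wrist");v=cv2.imread("pics/j.png")[:,:,::-1]
for im in(v,w["color"]):
  d=(im.max(2)<62).astype(np.uint8);d[258:]=0;d=cv2.morphologyEx(d,cv2.MORPH_OPEN,np.ones((41,41),np.uint8))
  n,l,st,c=cv2.connectedComponentsWithStats(d);k=1+st[1:,4].argmax();print(st[k],c[k],im[146,274])
```

```text
Traceback (most recent call last):
ValueError: attempt to get argmax of an empty sequence
```

Run:
```python
from h import *
w=viewer.capture("wrist");v=cv2.imread("pics/j.png")[:,:,::-1]
for im in(v,w["color"]):
  print(im[146,274],im[230,274],im[70,274])
  d=(cv2.medianBlur(np.ascontiguousarray(im),5).max(2)<75).astype(np.uint8);d[256:]=0;d=cv2.morphologyEx(d,cv2.MORPH_OPEN,np.ones((41,41),np.uint8))
  n,l,st,c=cv2.connectedComponentsWithStats(d);
  for k in range(1,n):print(st[k],c[k].round(1))
```

```text
[57 55 53] [57 59 57] [59 59 56]
[  167    40   216   214 37230] [274.  146.4]
[57 56 55] [57 56 54] [53 53 52]
[  160    59   242   197 40032] [280.6 164.9]
```

Run:
```python
from h import *
w=viewer.capture("wrist");o=status.get_obs();M=R.from_rotvec(o["eef_rot"]).as_matrix()
piv=np.array([0,0,-.020]);a=np.linspace(0,2*np.pi,200)
for deg in(0,4,6,8,10,12,14,16):
  Q=R.from_euler("y",deg,degrees=True).as_matrix()
  C=np.c_[.0686+.03*np.cos(a),-.0022+.03*np.sin(a),np.full(200,-.045)]
  U=np.array([proj(w,o["position"]+M@(piv+Q@c)) for c in C])
  print(deg,U.min(0).round(),U.max(0).round(), "low face", [(piv+Q@np.array([x,0,.045]))[2].round(4) for x in(.0386,.0986)])
```

```text
0 [151.  11.] [395. 255.] low face [np.float64(0.025), np.float64(0.025)]
4 [146.  23.] [400. 271.] low face [np.float64(0.0222), np.float64(0.018)]
6 [143.  31.] [403. 278.] low face [np.float64(0.0207), np.float64(0.0144)]
8 [141.  40.] [405. 286.] low face [np.float64(0.0192), np.float64(0.0108)]
10 [138.  50.] [407. 294.] low face [np.float64(0.0176), np.float64(0.0072)]
12 [136.  62.] [410. 302.] low face [np.float64(0.016), np.float64(0.0035)]
14 [133.  75.] [412. 311.] low face [np.float64(0.0143), np.float64(-0.0002)]
16 [131.  90.] [414. 319.] low face [np.float64(0.0126), np.float64(-0.0039)]
```

Run:
```python
from h import *
from scipy.optimize import least_squares
w=viewer.capture("wrist");o=status.get_obs();M=R.from_rotvec(o["eef_rot"]).as_matrix();a=np.linspace(0,2*np.pi,120)
piv=np.array([0,0,-.019])
def bb(x0,y0,r,deg,dx=0):
  Q=R.from_euler("y",deg,degrees=True).as_matrix()
  U=np.array([proj(w,o["position"]+M@(piv+Q@np.array([x0+r*np.cos(t),y0+r*np.sin(t),-.0423]))) for t in a])
  return np.r_[U.min(0),U.max(0)]
f=least_squares(lambda p:bb(*p,0)-[165,37,384,256],[.068,-.002,.028],x_scale=.01);print(f.x,f.fun)
for d in np.arange(-2,16,2):print(d,bb(*f.x,d).round())
```

```text
[ 0.06521851 -0.00192198  0.02839718] [-0.3835079   0.35446075  0.38387564 -0.42483997]
-2 [167.  32. 382. 249.]
0 [165.  37. 384. 256.]
2 [163.  43. 386. 262.]
4 [160.  50. 388. 269.]
6 [158.  57. 390. 276.]
8 [156.  66. 392. 284.]
10 [154.  76. 394. 291.]
12 [152.  87. 396. 298.]
14 [150.  99. 397. 306.]
```

```bash
python3 -m pendant '[[[2,-2,35,0,0,0],[2,-2,38,0,0,0],[0,0,38,0,0,0],[0,0,38,0,0,0],[0,0,38,0,0,0],[0,0,30,0,0,0],[0,0,20,0,0,0]]]'
python3 -m pendant '[[[0,0,0,0,-0.06,0],[0,0,0,0,-0.055,0],[0,0,6,0,0,0],[0,0,3,0,0,0],[0,0,0,0,0,0],[0,0,0,0,0,0]]]'
```

```text
t: 23.2
position: [0.428, 0.2261, 0.0515]
eef_rot: [2.923, -1.144, -0.002]
contact_force: [0.2, 0.4, -3.5]
finger_gap: 0.0219
grip_force: 55.0
t: 23.7
position: [0.4278, 0.2285, 0.0451]
eef_rot: [-2.885, 1.126, 0.165]
contact_force: [0.2, 0.9, -3.8]
finger_gap: 0.0214
grip_force: 55.0
```

```bash
python3 -m pendant '[[[0,0,6,0,0,0],[0,0,5,0,0,0],[0,0,0,0,0,0],[0,0,0,0,0,0]]]'
python3 -m pendant '[[[0,0,3,0,0,0],[0,0,0,0,0,0],[0,0,0,0,0,0]]]'
```

```text
t: 24.03
position: [0.4268, 0.2299, 0.0339]
eef_rot: [-2.885, 1.124, 0.166]
contact_force: [0.2, 0.1, -4.4]
finger_gap: 0.0216
grip_force: 55.0
t: 24.28
position: [0.4269, 0.2302, 0.0311]
eef_rot: [-2.884, 1.125, 0.166]
contact_force: [-0.4, 0.7, -4.4]
finger_gap: 0.0218
grip_force: 55.0
```

```bash
python3 -m pendant '[[[0,0,2,0,0,0],[0,0,0,0,0,0],[0,0,0,0,0,0]]]'
python3 -m pendant '[[[0,0,1.5,0,0,0],[0,0,0,0,0,0],[0,0,0,0,0,0]]]'
```

```text
t: 24.53
position: [0.4268, 0.2303, 0.0292]
eef_rot: [-2.884, 1.125, 0.166]
contact_force: [-0.7, -0.1, -3.5]
finger_gap: 0.0219
grip_force: 55.0
t: 24.78
position: [0.4266, 0.2304, 0.0277]
eef_rot: [-2.884, 1.125, 0.166]
contact_force: [0.1, -0.2, -2.9]
finger_gap: 0.0217
grip_force: 55.0
```

```bash
python3 -m pendant '[[[0,0,1.5,0,0,0],[0,0,0,0,0,0],[0,0,0,0,0,0]]]'
python3 -m pendant '[[[0,0,0,0,0,0],[0,0,0,0,0,0],[0,0,0,0,0,0],[0,0,0,0,0,0],[0,0,0,0,0,0]]]' 0.2 20
```

```text
t: 25.03
position: [0.4265, 0.2305, 0.0261]
eef_rot: [-2.884, 1.125, 0.166]
contact_force: [-0.5, 0.1, -4.2]
finger_gap: 0.0214
grip_force: 55.0
t: 25.45
position: [0.4268, 0.2307, 0.0265]
eef_rot: [-2.883, 1.124, 0.166]
contact_force: [0.1, 1.1, -0.5]
finger_gap: 0.0491
grip_force: 0.0
```

```bash
python3 -m pendant '[[[-8,0,0,0,0.06,0],[-8,0,0,0,0.055,0],[0,0,0,0,0,0],[0,0,-20,0,0,0],[0,0,-35,0,0,0],[0,0,-40,0,0,0],[0,0,-40,0,0,0],[0,0,0,0,0,0]]]'
python3 -m pendant '[[[0,0,-35,0,0,0],[0,0,-35,0,0,0],[0,0,0,0,0,0],[0,0,0,0,0,0]]]'
python3 - <<'E'
from h import *
w=viewer.capture("wrist");save(w,"n.png");t=viewer.capture("top");s=viewer.capture("scene")
for n,p in(("w",w),("t",t),("s",s)):
 for m in viewer.masks_of(p,"mallet_grip")[:1]:
    ys,xs=np.where(m["mask"]);print(n,m["conf"],m["extent"],cv2.minAreaRect(np.c_[xs,ys].astype(np.float32)))
im=cv2.medianBlur(w["color"],5)
d=(im.max(2)<75).astype(np.uint8);d[256:]=0;d=cv2.morphologyEx(d,cv2.MORPH_OPEN,np.ones((25,25),np.uint8))
n,l,st,c=cv2.connectedComponentsWithStats(d)
for k in range(1,n):print("dark",st[k],c[k].round(1),at(w,*c[k],.09))
# orange handle
hsv=cv2.cvtColor(im,cv2.COLOR_RGB2HSV);g=(hsv[...,0]>8)&(hsv[...,0]<20)&(hsv[...,1]>120)&(hsv[...,2]>150);g[280:]=0;ys,xs=np.where(g)
print(xs.size and (np.c_[xs,ys][[ys.argmin(),ys.argmax()]]),xs.min(),xs.max())
for m in viewer.masks_of(s,"saline_bottle")[:1]+viewer.masks_of(s,"marker_pen")[:1]+viewer.masks_of(s,"cap_top")[:1]:print(m["conf"],m["extent"])
E
```

```text
t: 26.12
position: [0.4181, 0.2443, 0.1706]
eef_rot: [-2.918, 1.134, -0.007]
contact_force: [1.8, 1.6, 1.3]
finger_gap: 0.0529
grip_force: 0.0
t: 26.45
position: [0.4156, 0.2423, 0.2348]
eef_rot: [-2.922, 1.139, -0.001]
contact_force: [-0.0, 1.1, -1.1]
finger_gap: 0.0523
grip_force: 0.0
w 0.92 [283.8, 147.8, 82.8, 227.9] ((294.3034973144531, 146.22254943847656), (225.42478942871094, 77.62519073486328), 81.25383758544922)
t 0.63 [199.2, 245.3, 37.6, 33.8] ((198.63885498046875, 247.3649444580078), (25.972707748413086, 45.758522033691406), 27.349876403808594)
s 0.63 [158.9, 223.9, 93.6, 48.8] ((162.22215270996094, 231.84141540527344), (44.64080810546875, 90.49263763427734), 73.83549499511719)
dark [ 248   38   71   76 4489] [283.2  75.3] [0.47904036 0.18240151 0.09      ]Traceback (most recent call last):
  File "<stdin>", line 12, in <module>
    return umr_minimum(a, axis, None, out, keepdims, initial, where)
ValueError: zero-size array to reduction operation minimum which has no identity
```

Run:
```python
from h import *
s=viewer.capture("scene")
for n in("saline_bottle","marker_pen","cap_top","mallet_grip"):
  for m in viewer.masks_of(s,n)[:1]:print(n,m["conf"],m["extent"])
a=cv2.imread("pics/a.png").astype(int);b=s["color"][:,:,::-1].astype(int)
print([np.abs(a-b)[y0:y1,x0:x1].mean().round(1) for y0,y1,x0,x1 in((225,285,255,285),(275,305,230,275),(200,245,105,205))])
m=cv2.imread("pics/m.png").astype(int);print(np.abs(m-b)[230:350,320:450].mean())
# cap/amber boundary, proud vial vs rear-left neighbour
for X in([.6137,-.2822],):print([proj(s,[*X,z]) for z in(.08,.1)])
```

```text
saline_bottle 0.58 [270.4, 254.0, 21.8, 55.4]
marker_pen 0.82 [250.7, 289.3, 42.6, 28.6]
cap_top 0.73 [402.8, 268.9, 17.0, 17.9]
mallet_grip 0.76 [157.9, 223.7, 90.9, 48.3]
[np.float64(2.2), np.float64(2.3), np.float64(12.8)]
4.88559829059829
[(np.float64(396.9961954374945), np.float64(273.55857804039886)), (np.float64(398.4379158254366), np.float64(265.68486584014255))]
```

```bash
python3 -c "
from plant import order;print(order.sign_off())"
```

```text
the job is handed in; nothing more can be done
None
```

The job is handed in at about 27 s: the proud vial is under the ram, its cap was tapped about 10 mm until the ram came up solid (about 28 N at the mallet), and the mallet stands clear on its face with bottle and pen unmoved; the mallet pitched a few degrees in the grip (levelled before placing), and I viewed 12 pictures, over the limit of 10.

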